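# Pack the drill jig set and slide the case shut

### The arm

A 6-joint arm with a two-finger parallel gripper is mounted at the origin on a cart in front of the work surface, level with it; the furniture and walls round the work are solid. World frame = base frame: x ahead of the robot, y to its left, z up, the work surface at z = 0. Lengths are in m, angles in rad, forces in N, time in s.
With the tool pointing down it reaches from about 0.3 to 0.875 m from the base axis. Payload 6.4 kg.
Tool frame: the origin (TCP) lies at the centre of the arm's flange, where the gripper is bolted on; the fingertips stand 173 mm ahead of it and the grasp point (between the pads) lies 155 mm ahead of it; z points along the fingers, y is the line along which they close (so a half turn about z gives the same grasp; the last joint's range is limited). The gripper opens to 85 mm and grips with 20 to 120 N. Pads are 22 mm wide; open, the fingers measure 114 mm over their backs; the gripper's body (76 mm by 85 mm) begins 54 mm behind the grasp point. The pads swing forward as they close: fully open they stand 13 mm farther back than shut.
Start: joints at [0.995, 0.181, 1.607, -0, 1.354, -0.206], TCP at [0.208, 0.536, 0.405] pointing down, gripper open.
Joint ranges: [-2.99, 2.99], [-0.89, 2.07], [0.3, 2.58], [-1.14, 4.28], [0, 2.63], [-3.12, 3.12]. Speed limits (rad/s): [2.57, 2.57, 3.01, 3.14, 3.14, 3.14].

### API

Orientations are given as a rotation vector (axis times angle).
In Python, from station import bot, imaging gives the robot as it stands.
- The arm moves only by the shell command python3 -m crank 'ROWS'. ROWS is JSON, a list of rows, each an object with "fingers": the opening, from -1 (shut) to 1 (fully open); "delta_pos": the shift along the tool's x, y, z normalised to -1 to 1, where 1 is 0.8 m, a list of three; "turn": the turn, a rotation vector about the tool's x, y, z normalised to -1 to 1, where 1 is 90 degrees, a list of three. A call has 1 to 12 rows; each row is the pose to reach, as a shift and turn from the pose commanded when the call began, along the tool's axes at that moment; what a row does not reach only later rows make up. A row lasts 1/8 s, in which the tool goes at most 62.5 mm and 10.7 degrees, less where a joint would pass 70% of its speed; a pose out of reach is approached as far as the arm can. A call with a number of a shift or a turn outside -1 to 1 is refused whole. A call with a gripper value outside its range is refused whole. The fingers move at their own pace and stop on an object; the grip force is fixed at half the most. Time passes only in rows, so rows that repeat a pose let the fingers close. It gives the time, the measured TCP pose, the force, the opening and the grip force at its end, in the units of the state.
- bot.sense(): the state, without advancing time (a new reading comes with each control period).
- imaging.read_camera(name): name is "scene" or "top" or "wrist"; returns a dict with "frame" (480x640x3 uint8, red, green, blue), "fx", "fy", "cx", "cy" (pixels), "rvec" (rotation vector, rad) and "tvec" (3), from world to camera coordinates, as OpenCV has them; the wrist camera has in their place "mount" (4x4, takes a point from camera to tool coordinates, whose origin is the TCP and whose axes are the flange's). Camera axes: x right, y down, z forward; pixel columns grow to the right and rows downward; lengths in m; the calibration is good to about 2 mm. A picture is of the moment at which its call begins: read the wrist's pose just before it. There is no depth.
- bot.hand_in(): hands the job in; it is judged then, once.
The state is a dict: "time": time; "joint_positions": joint angles; "qvel": joint speeds; "joint_efforts": joint torques, N m; "tool_pos": TCP position; "ee_rot": TCP orientation; "force": force on the tool from outside, world axes, zero at the start; "torque": the same for the moment, N m; "grip_width": finger opening in m; "grip_force": force on a finger pad.
Only numpy, scipy, OpenCV 4.12 (cv2) and the standard library are available. Lean on these libraries where they do the work, as an engineer would, in place of code of your own. Each camera call takes 0.05 s, during which the arm holds its last target. There are 200 camera calls.

### The job

Put the drill jig set away in its wooden case: lay the aluminium drill jig in the shorter pocket, holes facing up, and the beech block in the longer pocket, both flat on the case floor. Then fit the loose plywood lid, handle up, into the case's grooves from the open end and slide it fully home against the end stop. Leave the two bottles and the carton standing where they are.

Things in the scene. Friction and masses are not known exactly. Their poses are not given: they have to be found in the camera images.
- case: Open wooden case, fixed to the bench, 214 (x) x 154 (y) x 63 mm high. Origin: centre of the underside; z up; x runs along it from the open end (-x, entry wall only 46 mm high, at x -107 to -97), where the lid goes in, to the end stop (inner face at x +97, 63 mm high). Inside: floor at z 6 mm, 194 mm long, 126 mm wide.
- mouth (a point): Middle of the lid grooves' open end (case x -107, z 48; axes as the case). Ledges at z 48 carry the lid (63 to 71 mm from the middle); groove sides stand 142 mm apart, flaring from x -67 to 160 mm here. Cap strips (underside z 58, rising to 62 at the front end; 64 mm from the middle) cover the grooves from case x -67 to +97: before it the lid's edge can be laid on the ledges from above.
- jig_pocket (a point): Shorter pocket, next to the open end: its middle on the case floor (case x -54 mm); axes as the case. 86 mm long (x), 60 mm wide (y), bounded by the entry wall, a divider and four corner blocks (10 mm thick in y; divider and blocks 14 mm high). The middle 54 mm of both long sides is free for fingers, out to the case's side walls at y +-63 mm.
- block_pocket (a point): Longer pocket (next to the end stop), on the case floor at the pocket's middle (case x = +46 mm); axes as the case; 102 mm long (x), 60 mm wide (y), bounded like the shorter one, with 72 mm free for fingers on both long sides.
- lid_home (a point): Fixed point on the case (x = -4 mm, z = 48 mm; axes as the case) where the middle of the lid's underside lies when the lid is fully home.
- lid: Loose flat plywood lid, 202 (x) x 138 (y) x 6 mm, 0.13 kg, lying on the bench with its handle up; the same either way round. Origin: centre of the underside; z up. In its middle stands a wooden bar handle, 16 mm thick (x), 70 mm long (y), from z = 6 to z = 32 mm.
- lid_handle (a point): Middle of the lid's handle, 25 mm above the lid's underside, 7 mm under the handle's top; axes as the lid.
- drill_jig: Aluminium drill jig: L-shaped block with three bushed holes in its base, 45 (x) x 75 (y) x 38 mm, 0.28 kg. The base is 20 mm high; a fence 8 mm thick rises to 38 mm along its +x edge. Origin: centre of the underside; z up. May go in its pocket either way round.
- beech_block: Plain beech block, 45 (x) x 90 (y) x 35 mm high, 0.11 kg. Origin: centre of the underside; z up.
- oil_bottle: Bystander, standing beside the case: round white bottle with a blue cone nozzle, 48 mm across, 165 mm high; origin: centre of the underside.
- flux_bottle: Bystander: round amber bottle with a black nozzle, 42 mm across, 110 mm high; origin: centre of the underside.
- carton: Bystander: small brown cardboard carton, 66 (x) x 88 (y) x 49 mm; origin: centre of the underside.
Mind the look-alikes: they are no part of the job. What is shaped like the drill_jig but blue or turquoise is not meant. Leave any purple look-alike of the beech_block alone.

How it is judged:
On the way, in this order (a step that is already met when the one before it is completed fails the run):
1. the drill jig lies in the shorter pocket and the beech block in the longer one, flat on the floor (x of drill_jig in the frame of jig_pocket between -0.008 and 0.008 m and y of drill_jig in the frame of jig_pocket between -0.01 and 0.01 m and z of drill_jig in the frame of jig_pocket between -0.004 and 0.004 m and angle between each of drill_jig, beech_block's own z axis and vertical below 0.1 rad and x of beech_block in the frame of block_pocket between -0.009 and 0.009 m and y of beech_block in the frame of block_pocket between -0.01 and 0.01 m and z of beech_block in the frame of block_pocket between -0.004 and 0.004 m), for 0.2 s.
2. the lid is in the grooves and fully home (x of lid in the frame of lid_home between -0.004 and 0.004 m and y of lid in the frame of lid_home between -0.004 and 0.004 m and z of lid in the frame of lid_home between -0.003 and 0.003 m and angle between lid's own z axis and vertical below 0.04 rad and angle between the x axis of lid and the x axis of case, either way round below 0.04 rad), for 0.2 s.
At the end, for the whole second after the job is handed in: Jig within 8 mm (x) and 10 mm (y) of the shorter pocket's middle, block within 9 mm (x) and 10 mm (y) of the longer one's, both upright (0.1 rad), within 4 mm of the floor; lid handle up, within 4 mm of home in x and y, 3 mm in z, 0.04 rad; all at rest (all of step 1 and all of step 2 and linear speed of each of lid, drill_jig, beech_block below 0.02 m/s); the robot touches nothing.
It fails at once if the blue-nozzled bottle is shifted by more than 30 mm or tipped (distance of oil_bottle from where it was at the start of the episode above 0.03 m or angle between oil_bottle's own z axis and vertical above 0.3 rad).
It fails at once if the amber bottle is shifted by more than 30 mm or tipped (distance of flux_bottle from where it was at the start of the episode above 0.03 m or angle between flux_bottle's own z axis and vertical above 0.3 rad).
It fails at once if the carton is shifted by more than 30 mm or tipped (distance of carton from where it was at the start of the episode above 0.03 m or angle between carton's own z axis and vertical above 0.3 rad).
It also fails if it takes over 72 s, if anything falls off the work surface, if the arm or the gripper's body presses on something with over 40 N, if the wrist force passes 120 N, or if a joint passes its speed limit or range.

## Working session

There is one attempt and no reset: what is moved stays moved. The work goes in short steps, Python scripts to look and compute and a shell command to move; the robot and the scene stay as the last step left them, time stands still between calls to the robot, and variables do not carry over. Pictures are saved under pics/ and viewed, at most 10 in all, crops included, and the job is handed in when it is done.

```bash
ls; mkdir -p pics; python3 - <<'E'
from station import bot, imaging
import cv2,numpy as np
print(bot.sense())
for n in ("scene","top"):
    c=imaging.read_camera(n); cv2.imwrite(f"pics/{n}0.png",c["frame"][:,:,::-1])
    print(n,{k:np.round(v,4).tolist() for k,v in c.items() if k!="frame"})
c=imaging.read_camera("wrist");print(c["mount"],c["fx"],c["cx"],c["cy"]);cv2.imwrite("pics/w0.png",c["frame"][:,:,::-1])
E
```

```text
pics
{'time': 0.0, 'joint_positions': array([ 9.94740887e-01,  1.81512372e-01,  1.60801757e+00, -4.43427180e-06,
        1.35380877e+00, -2.06312325e-01]), 'qvel': array([ 1.83025692e-03, -1.10274788e-03,  1.35487488e-03, -2.50172935e-05,
        1.02629296e-03, -1.76664223e-03]), 'joint_efforts': array([-4.08021906e-04, -4.44868362e+01, -3.51337373e+01, -9.92735545e-05,
        9.16380814e-03,  1.60847293e-05]), 'tool_pos': array([0.20763645, 0.53592102, 0.40379539]), 'ee_rot': array([-5.77365135e-01, -3.08740831e+00,  2.53757781e-03]), 'force': array([ 0.90370583, -0.54048923,  0.36608699]), 'torque': array([-0.01653206, -0.00093922,  0.01415872]), 'grip_force': 0.0, 'grip_width': 0.08556410345419635}
scene {'fx': 505.8646, 'fy': 505.8646, 'cx': 314.3165, 'cy': 239.2587, 'rvec': [0.6098, -2.5046, 1.3968], 'tvec': [0.6192, 0.0594, 1.3756]}
top {'fx': 442.6819, 'fy': 442.6819, 'cx': 318.3677, 'cy': 242.0228, 'rvec': [2.1509, -2.0944, 0.224], 'tvec': [0.2426, 0.5537, 1.3389]}
[[ 9.22329184e-05 -9.61222474e-01 -2.75774086e-01  6.91641544e-02]
 [ 9.99999893e-01 -3.62155431e-05  4.60681800e-04  1.27785238e-04]
 [-4.52805008e-04 -2.75774100e-01  9.61222368e-01  3.01477991e-02]
 [ 0.00000000e+00  0.00000000e+00  0.00000000e+00  1.00000000e+00]] 379.9297835393411 319.1098759204039 241.78461297872113
```

View pics/scene0.png

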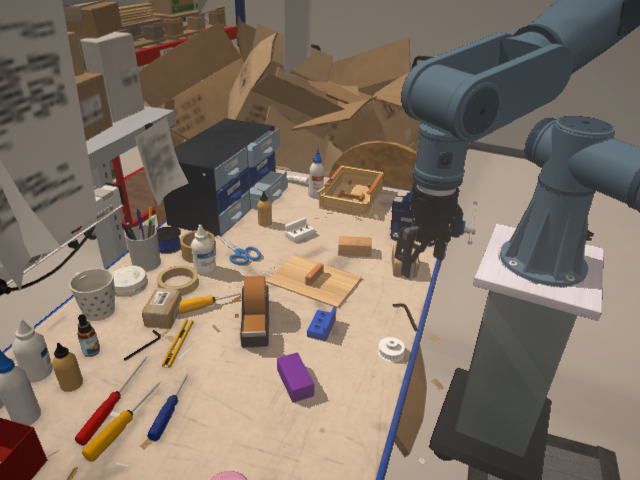

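View pics/top0.png

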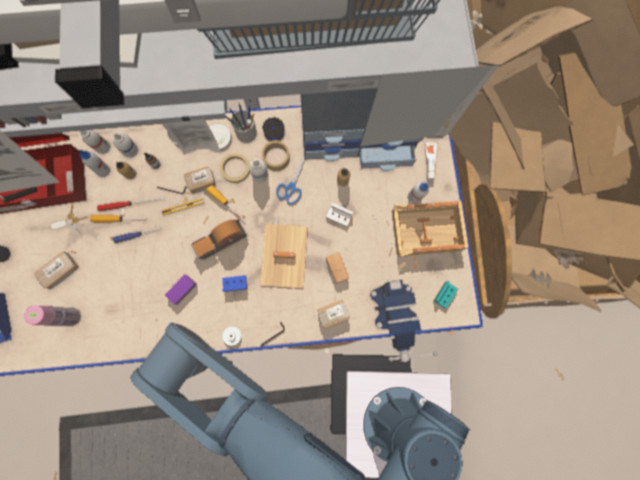

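Scene view: case at (352,190), lid (315,280), beech block (355,246), drill jig grey-white (298,230), blue jig decoy (322,322), purple block decoy (295,377), oil bottle (318,175), amber (265,210), carton (405,260).
Top view: case (430,228), lid (285,256), block (337,267), jig (340,215), turquoise decoy (447,295), blue decoy (234,284), carton (333,314) and amber bottle (343,177).

```bash
cat > h.py <<'E'
from station import bot, imaging
import cv2,numpy as np
from scipy.spatial.transform import Rotation as R
def cam(n):
    s=bot.sense(); c=imaging.read_camera(n)
    K=np.array([[c["fx"],0,c["cx"]],[0,c["fy"],c["cy"]],[0,0,1]])
    if n=="wrist":
        T=np.eye(4);T[:3,:3]=R.from_rotvec(s["ee_rot"]).as_matrix();T[:3,3]=s["tool_pos"]
        T=T@c["mount"]; W=np.linalg.inv(T)
    else:
        W=np.eye(4);W[:3,:3]=R.from_rotvec(c["rvec"]).as_matrix();W[:3,3]=c["tvec"]
    return dict(img=c["frame"][:,:,::-1].copy(),K=K,W=W)
def ray(c,p):
    T=np.linalg.inv(c["W"]); d=T[:3,:3]@np.linalg.inv(c["K"])@[p[0],p[1],1]
    return T[:3,3],d/np.linalg.norm(d)
def plane(c,p,z):
    o,d=ray(c,p); return o+d*(z-o[2])/d[2]
def tri(views):
    A=np.zeros((3,3));b=np.zeros(3)
    for c,p in views:
        o,d=ray(c,p);P=np.eye(3)-np.outer(d,d);A+=P;b+=P@o
    x=np.linalg.solve(A,b)
    return x,[float(np.linalg.norm((np.eye(3)-np.outer(ray(c,p)[1],ray(c,p)[1]))@(x-ray(c,p)[0]))) for c,p in views]
def proj(c,X):
    q=c["K"]@(c["W"]@np.append(X,1))[:3]; return q[:2]/q[2]
E
python3 - <<'E'
from h import *
S,T=cam("scene"),cam("top"); np.set_printoptions(precision=3,suppress=True)
P=dict(case=((352,185),(430,228)),handle=((314,273),(285,254)),block=((355,243),(337,267)),jig=((299,228),(340,215)),oil=((318,155),(422,188)),flux=((265,200),(344,175)),carton=((406,255),(333,313)))
for k,(a,b) in P.items(): print(k,*tri([(S,a),(T,b)]))
print(proj(T,[0.2,.53,.2]),proj(T,[0,0,0]))
for n,c in (("s",S),("t",T)): pass
E
python3 - <<'E'
import cv2,numpy as np
s=cv2.imread('pics/scene0.png')[140:300,240:440]; t=cv2.imread('pics/top0.png')[150:350,260:480]
a=cv2.resize(s,None,fx=3,fy=3,interpolation=2)[:480,:]; b=cv2.resize(t,None,fx=3,fy=3,interpolation=2)
cv2.imwrite('pics/c_top.png',b)
E
```

```text
case [ 0.605 -0.098  0.045] [0.0008831325035607152, 0.0008831325035607744]
handle [0.512 0.363 0.016] [0.0002560432344793821, 0.00025604323447938606]
block [0.472 0.195 0.025] [0.0015073701501131438, 0.0015073701501129948]
jig [0.647 0.189 0.019] [0.0012570553375998222, 0.0012570553375998938]
oil [ 0.706 -0.049  0.146] [0.002602719883810519, 0.0026027198838104388]
flux [0.764 0.182 0.078] [0.0015065673003239067, 0.001506567300323866]
carton [0.326 0.206 0.038] [0.0027751325659605103, 0.0027751325659605046]
[213.378 356.261] [398.581 425.083]
```

View pics/c_top.png

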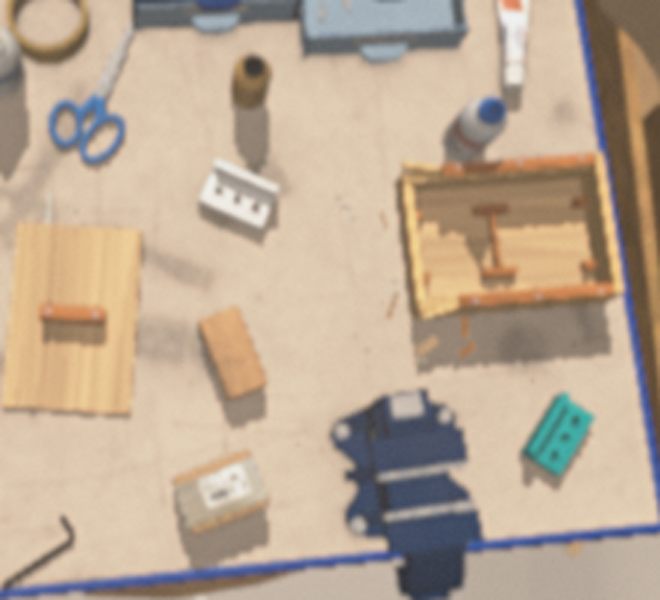

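Aluminium jig: crop (238,198), bare metal with three holes and a fence; the turquoise (560,437) and blue ones are decoys. Beech block: (232,352), plain wood; the purple one is a decoy. The case's open end is on the left, towards world +y: the cap strips start later on that side and the divider sits nearer the other end's long pocket. I'll move the wrist camera over the area.

```bash
cat >> h.py <<'E'
def go(p,yaw,s=None):
    """print normalised rows entries to bring TCP to p, tool down, tool y at angle yaw (deg) from world x"""
    s=s or bot.sense(); R0=R.from_rotvec(s["ee_rot"]); M=R0.as_matrix()
    y=np.radians(yaw); Y=np.array([np.cos(y),np.sin(y),0]);Z=np.array([0,0,-1.]);X=np.cross(Y,Z)
    rv=(R0.inv()*R.from_matrix(np.c_[X,Y,Z])).as_rotvec()
    d=M.T@(np.array(p)-s["tool_pos"])
    print("delta_pos",np.round(d/.8,4).tolist(),"turn",np.round(rv/(np.pi/2),4).tolist(),"dist",round(float(np.linalg.norm(d)),3))
def state():
    s=bot.sense();Y=R.from_rotvec(s["ee_rot"]).as_matrix()[:,1]
    print("t",round(s["time"],2),"p",np.round(s["tool_pos"],4),"yaw",round(float(np.degrees(np.arctan2(Y[1],Y[0]))),2),"F",np.round(s["force"],1),"w",round(s["grip_width"],4),"gf",round(s["grip_force"],1),"j6",round(s["joint_positions"][5],2))
E
python3 -m crank '[{"fingers":1,"delta_pos":[-0.637,-0.364,-0.06],"turn":[0,0,-0.236]},{"fingers":1,"delta_pos":[-0.637,-0.364,-0.06],"turn":[0,0,-0.236]},{"fingers":1,"delta_pos":[-0.637,-0.364,-0.06],"turn":[0,0,-0.236]},{"fingers":1,"delta_pos":[-0.637,-0.364,-0.06],"turn":[0,0,-0.236]},{"fingers":1,"delta_pos":[-0.637,-0.364,-0.06],"turn":[0,0,-0.236]},{"fingers":1,"delta_pos":[-0.637,-0.364,-0.06],"turn":[0,0,-0.236]},{"fingers":1,"delta_pos":[-0.637,-0.364,-0.06],"turn":[0,0,-0.236]},{"fingers":1,"delta_pos":[-0.637,-0.364,-0.06],"turn":[0,0,-0.236]},{"fingers":1,"delta_pos":[-0.637,-0.364,-0.06],"turn":[0,0,-0.236]},{"fingers":1,"delta_pos":[-0.637,-0.364,-0.06],"turn":[0,0,-0.236]},{"fingers":1,"delta_pos":[-0.637,-0.364,-0.06],"turn":[0,0,-0.236]},{"fingers":1,"delta_pos":[-0.637,-0.364,-0.06],"turn":[0,0,-0.236]}]'
python3 - <<'E'
from h import *
state(); c=cam("wrist"); cv2.imwrite("pics/w1.png",c["img"]); np.savez("w1.npz",**c)
go([0.56,0.2,0.42],90)
E
```

```text
time: 1.75
tool_pos: [0.5773, 0.0808, 0.4522]
ee_rot: [0.001, -3.14, -0.001]
force: [-0.3, 0.1, 0.2]
grip_width: 0.085
grip_force: 0.0
t 1.75 p [0.5773 0.0808 0.4522] yaw 90.05 F [-0.3  0.1  0.2] w 0.085 gf 0.0 j6 -1.64
delta_pos [0.0211, 0.1484, 0.0406] turn [0.0003, -0.0006, 0.0011] dist 0.124
```

View pics/w1.png

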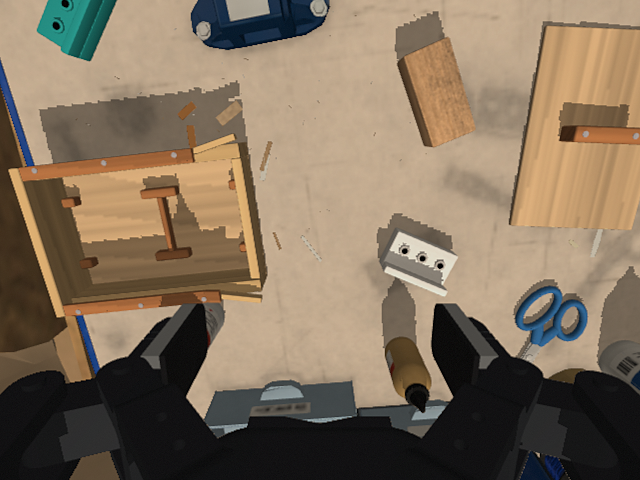

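Wrist view: the case opens to the right, at the flared ends (235,145) and (262,297), with the divider at x~165. Block top face is about (400,60)-(473,135), jig (388..458, 228..293) with its fence at the lower edge, lid handle starting at (562,132). I'll take a second view, shifted towards the lid.

```bash

python3 -m crank '[{"fingers":1,"delta_pos":[0.021,0.148,0.04],"turn":[0,0,0]},{"fingers":1,"delta_pos":[0.021,0.148,0.04],"turn":[0,0,0]},{"fingers":1,"delta_pos":[0.021,0.148,0.04],"turn":[0,0,0]},{"fingers":1,"delta_pos":[0.021,0.148,0.04],"turn":[0,0,0]}]'
python3 - <<'E'
from h import *
state(); c=cam("wrist"); cv2.imwrite("pics/w2.png",c["img"]); np.savez("w2.npz",**c)
E
```

```text
time: 2.3
tool_pos: [0.5601, 0.1999, 0.4209]
ee_rot: [-0.006, 3.141, -0.001]
force: [0.2, -1.3, 0.6]
grip_width: 0.0852
grip_force: 0.0
t 2.3 p [0.5601 0.1999 0.4209] yaw 90.2 F [ 0.2 -1.3  0.6] w 0.0852 gf 0.0 j6 -1.43
```

View pics/w2.png

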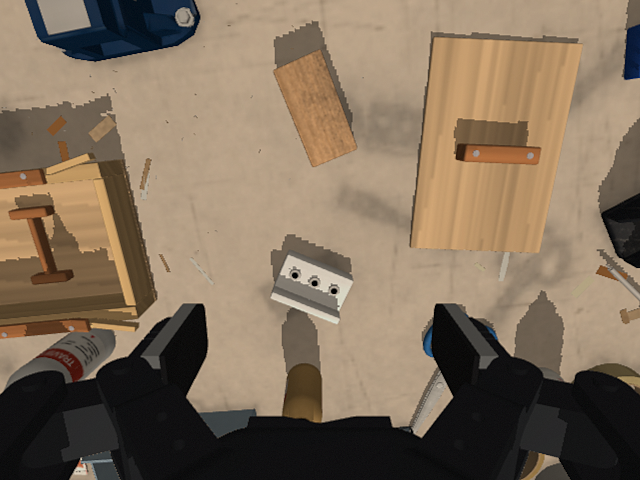

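```bash
python3 - <<'E'
from h import *
np.set_printoptions(precision=4,suppress=True)
V=[{k:v for k,v in np.load(f"w{i}.npz").items()} for i in (1,2)]
roi={'jig':[(370,205,100,105),(255,230,110,105)],'block':[(385,20,100,140),(260,35,110,145)]}
for k in roi:
    for V_,(x,y,w,h) in zip(V,roi[k]):
        im=V_["img"][y:y+h,x:x+w]; hsv=cv2.cvtColor(im,cv2.COLOR_BGR2HSV)
        m=cv2.inRange(hsv,(0,0,95),(180,45,255)) if k=='jig' else cv2.inRange(hsv,(5,105,60),(20,255,255))
        m=cv2.morphologyEx(m,cv2.MORPH_OPEN,np.ones((3,3)))
        cs=cv2.findContours(m,cv2.RETR_EXTERNAL,cv2.CHAIN_APPROX_NONE)[0]; c=max(cs,key=cv2.contourArea)
        hu=cv2.convexHull(c); print(k,cv2.contourArea(c),(cv2.approxPolyDP(hu,3,True)[:,0]+[x,y]).tolist(),hsv[h//2,w//2])
h=[tri([(V[0],a),(V[1],b)]) for a,b in [((405,251),(296,274)),((422,259),(315,283)),((440,266),(334,291))]]
for x in h: print(x)
g=lambda im,x,y,w,h,s:cv2.resize(im[y:y+h,x:x+w],None,fx=s,fy=s,interpolation=cv2.INTER_CUBIC)
A=np.zeros((600,800,3),np.uint8)
A[:300,:400]=g(V[0]["img"],370,220,100,75,4);A[:300,400:]=g(V[1]["img"],260,248,100,75,4)
A[300:,:280]=g(V[0]["img"],385,25,140,150,2)[:300];A[300:,280:520]=g(V[1]["img"],255,35,120,150,2);A[300:,520:]=g(V[1]["img"],410,30,140,150,2)
cv2.imwrite("pics/comp.png",A)
E
```

```text
jig 2868.0 [[398, 229], [457, 256], [445, 295], [384, 271], [383, 260]] [10 40 19]
jig 2577.5 [[289, 251], [352, 279], [339, 310], [275, 286]] [ 18  43 171]
block 5141.5 [[448, 38], [474, 129], [429, 146], [423, 142], [399, 61]] [ 15 128 182]
block 5216.0 [[320, 50], [356, 148], [312, 166], [274, 70]] [ 14 128 160]
(array([0.6329, 0.1761, 0.0202]), [0.0006384639905714777, 0.00063846399057145])
(array([0.6427, 0.1958, 0.0199]), [0.000312973322565674, 0.0003129733225655104])
(array([0.6501, 0.2156, 0.023 ]), [7.641497570995819e-05, 7.641497570995873e-05])
```

View pics/comp.png

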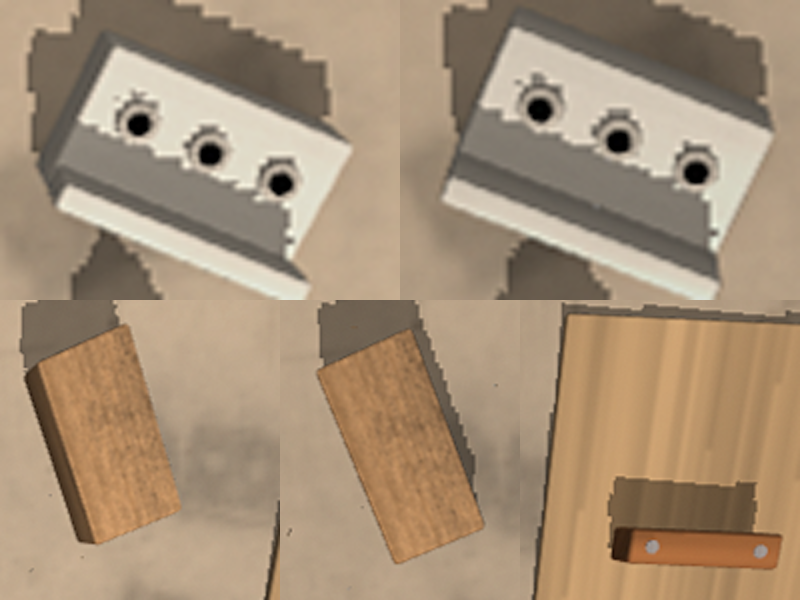

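```bash
python3 - <<'E'
from h import *
np.set_printoptions(precision=4,suppress=True)
V=[{k:v for k,v in np.load(f"w{i}.npz").items()} for i in (1,2)]
def quad(n,a,b):
    X=[]
    for p,q in zip(a,b):
        x,e=tri([(V[0],p),(V[1],q)]);X.append(x);print(n,x,round(e[0],4))
    X=np.array(X);print(" mean",X.mean(0),"sides",[round(float(np.linalg.norm(X[i-1]-X[i])),4) for i in range(4)])
    d=X[1]-X[0];print(" angle 0->1",np.degrees(np.arctan2(d[1],d[0])),"2->3",np.degrees(np.arctan2(*(X[2]-X[3])[[1,0]])))
quad("jig",[(397.5,230.5),(458,257),(446.2,294.5),(384.5,271.8)],[(289.2,253.5),(353.2,280.5),(339.5,322.5),(271.2,297.2)])
quad("block",[(405,56),(475-26,37.5),(475,131),(433.5,146.5)],[(274,70.5),(321,50),(357,146.5),(313.5,166.5)])
# case features seen in both views: divider ends, entry wall rim corners
for n,p,q in [("T1",(177,190),(53,209)),("T2",(190,253),(72,276)),("rim1",(247,143),(116,158)),("rim2",(267,288),(156,303)),("scr1",(174,156),(29,178)),("scr2",(206,298),(67,327))]:
    print(n,*tri([(V[0],p),(V[1],q)]))
E
```

```text
jig [0.6126 0.1685 0.0114] 0.0002
jig [0.6403 0.2359 0.0192] 0.0006
jig [0.6791 0.2211 0.0361] 0.0004
jig [0.6517 0.1516 0.0364] 0.0004
 mean [0.6459 0.1943 0.0258] sides [0.0494, 0.0733, 0.0448, 0.0748]
 angle 0->1 67.64453702897379 2->3 68.45133369793483
block [0.4395 0.1605 0.0363] 0.0002
block [0.423  0.2008 0.0329] 0.0001
block [0.5044 0.2344 0.0321] 0.0015
block [0.5208 0.1944 0.0342] 0.0001
 mean [0.4719 0.1975 0.0339] sides [0.0882, 0.0437, 0.0881, 0.0433]
 angle 0->1 112.26029373856969 2->3 112.26803150693647
T1 [ 0.5682 -0.0759  0.003 ] [0.00033735770662445214, 0.00033735770662441294]
T2 [ 0.6407 -0.0672  0.0062] [0.00012916494326779737, 0.00012916494326774513]
rim1 [0.5162 0.0075 0.0231] [0.0015816636459612054, 0.0015816636459613218]
rim2 [0.6791 0.0189 0.004 ] [0.0052392428100215055, 0.005239242810021425]
scr1 [ 0.5297 -0.0569  0.0524] [0.0006240083716926093, 0.0006240083716927711]
scr2 [ 0.6629 -0.0299  0.0791] [0.0006794263475244649, 0.0006794263475245489]
```

```bash
python3 - <<'E'
from h import *
go([0.6459,0.1943,0.29],-21.8); go([0.6459,0.1943,0.175],-21.8)
E
```

```text
delta_pos [-0.1066, -0.0061, 0.1641] turn [0.0004, 0.0005, 1.2435] dist 0.157
delta_pos [-0.1065, -0.006, 0.3079] turn [0.0004, 0.0005, 1.2435] dist 0.261
```

```bash
python3 -m crank '[{"fingers":1,"delta_pos":[-0.1066,-0.006,0.14],"turn":[0,0,1]},{"fingers":1,"delta_pos":[-0.1066,-0.006,0.14],"turn":[0,0,1]},{"fingers":1,"delta_pos":[-0.1066,-0.006,0.14],"turn":[0,0,1]},{"fingers":1,"delta_pos":[-0.1066,-0.006,0.14],"turn":[0,0,1]},{"fingers":1,"delta_pos":[-0.1066,-0.006,0.14],"turn":[0,0,1]},{"fingers":1,"delta_pos":[-0.1066,-0.006,0.14],"turn":[0,0,1]},{"fingers":1,"delta_pos":[-0.1066,-0.006,0.14],"turn":[0,0,1]},{"fingers":1,"delta_pos":[-0.1066,-0.006,0.14],"turn":[0,0,1]},{"fingers":1,"delta_pos":[-0.1066,-0.006,0.14],"turn":[0,0,1]}]'
python3 - <<'E'
from h import *
state();go([0.6459,0.1943,0.25],-21.8); go([0.6459,0.1943,0.175],-21.8)
E
```

```text
time: 3.48
tool_pos: [0.6466, 0.1926, 0.3094]
ee_rot: [2.226, 2.216, 0.001]
force: [-0.5, 0.2, -0.4]
grip_width: 0.0853
grip_force: 0.0
t 3.48 p [0.6466 0.1926 0.3094] yaw -0.27 F [-0.5  0.2 -0.4] w 0.0853 gf 0.0 j6 0.12
delta_pos [0.0022, -0.001, 0.0743] turn [0.0007, -0.0001, 0.2392] dist 0.059
delta_pos [0.0022, -0.0011, 0.168] turn [0.0007, -0.0001, 0.2392] dist 0.134
```

```bash
python3 -m crank '[{"fingers":1,"delta_pos":[0.002,-0.001,0.03],"turn":[0,0,0.239]},{"fingers":1,"delta_pos":[0.002,-0.001,0.07],"turn":[0,0,0.239]},{"fingers":1,"delta_pos":[0.002,-0.001,0.11],"turn":[0,0,0.239]},{"fingers":1,"delta_pos":[0.002,-0.001,0.168],"turn":[0,0,0.239]},{"fingers":1,"delta_pos":[0.002,-0.001,0.168],"turn":[0,0,0.239]},{"fingers":-1,"delta_pos":[0.002,-0.001,0.168],"turn":[0,0,0.239]},{"fingers":-1,"delta_pos":[0.002,-0.001,0.168],"turn":[0,0,0.239]},{"fingers":-1,"delta_pos":[0.002,-0.001,0.168],"turn":[0,0,0.239]},{"fingers":-1,"delta_pos":[0.002,-0.001,0.168],"turn":[0,0,0.239]},{"fingers":-1,"delta_pos":[0.002,-0.001,0.168],"turn":[0,0,0.239]}]'
python3 - <<'E'
from h import *
state();go([0.6,-0.07,0.42],6.8)
E
```

```text
time: 4.72
tool_pos: [0.6468, 0.1958, 0.1775]
ee_rot: [2.594, 1.768, 0.007]
force: [1.1, -1.5, 7.5]
grip_width: 0.0437
grip_force: 62.6
t 4.72 p [0.6468 0.1958 0.1775] yaw -21.45 F [ 1.1 -1.5  7.5] w 0.0437 gf 62.6 j6 0.49
delta_pos [-0.33, 0.0685, -0.3035] turn [0.0032, -0.0006, -0.3139] dist 0.363
```

```bash
python3 -m crank '[{"fingers":-1,"delta_pos":[0,0,-0.07],"turn":[0,0,0]},{"fingers":-1,"delta_pos":[0,0,-0.14],"turn":[0,0,0]},{"fingers":-1,"delta_pos":[-0.33,0.0685,-0.3035],"turn":[0,0,-0.314]},{"fingers":-1,"delta_pos":[-0.33,0.0685,-0.3035],"turn":[0,0,-0.314]},{"fingers":-1,"delta_pos":[-0.33,0.0685,-0.3035],"turn":[0,0,-0.314]},{"fingers":-1,"delta_pos":[-0.33,0.0685,-0.3035],"turn":[0,0,-0.314]},{"fingers":-1,"delta_pos":[-0.33,0.0685,-0.3035],"turn":[0,0,-0.314]},{"fingers":-1,"delta_pos":[-0.33,0.0685,-0.3035],"turn":[0,0,-0.314]},{"fingers":-1,"delta_pos":[-0.33,0.0685,-0.3035],"turn":[0,0,-0.314]},{"fingers":-1,"delta_pos":[-0.33,0.0685,-0.3035],"turn":[0,0,-0.314]},{"fingers":-1,"delta_pos":[-0.33,0.0685,-0.3035],"turn":[0,0,-0.314]}]'
python3 - <<'E'
from h import *
state(); c=cam("wrist"); np.savez("w3.npz",**c)
cv2.imwrite("pics/w3.png",c["img"])
go([0.6,0.0,0.42],6.8)
E
```

```text
time: 6.1
tool_pos: [0.5997, -0.0688, 0.4163]
ee_rot: [-2.083, -2.35, 0.001]
force: [0.0, 0.2, -3.4]
grip_width: 0.0436
grip_force: 62.5
t 6.1 p [ 0.5997 -0.0688  0.4163] yaw 6.9 F [ 0.   0.2 -3.4] w 0.0436 gf 62.5 j6 -0.43
delta_pos [0.0856, 0.0107, -0.0044] turn [-0.0007, -0.0003, 0.001] dist 0.069
```

View pics/w3.png

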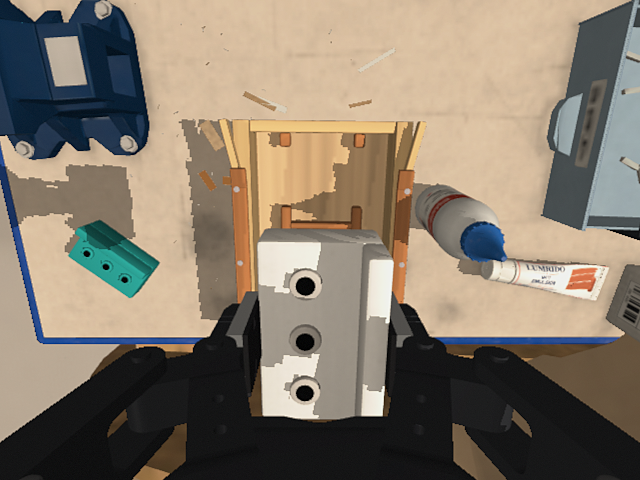

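The jig hangs level in the grip. The case is straight ahead, with cap strips starting at y~170 px, the entry wall at y~127, the divider at y~225 and the bottle at (460,225). I'll take a second view for its height and centreline.

```bash
python3 -m crank '[{"fingers":-1,"delta_pos":[0.086,0.011,-0.02],"turn":[0,0,0]},{"fingers":-1,"delta_pos":[0.086,0.011,-0.02],"turn":[0,0,0]},{"fingers":-1,"delta_pos":[0.086,0.011,-0.02],"turn":[0,0,0]},{"fingers":-1,"delta_pos":[0.086,0.011,-0.02],"turn":[0,0,0]}]'
python3 - <<'E'
from h import *
state(); c=cam("wrist"); np.savez("w4.npz",**c)
a=np.load("w3.npz")["img"]; b=c["img"]
g=lambda im,x,y,w,h,s:cv2.resize(im[y:y+h,x:x+w],None,fx=s,fy=s,interpolation=cv2.INTER_CUBIC)
cv2.imwrite("pics/comp2.png",np.hstack([g(a,220,110,200,160,2)[:, :400],g(b,220,140,200,160,2)]) )
for im in(a,b):
    hsv=cv2.cvtColor(im,cv2.COLOR_BGR2HSV)
    org=cv2.inRange(hsv,(4,130,80),(14,255,255)); close=cv2.morphologyEx(org,cv2.MORPH_CLOSE,np.ones((9,9)))
    m=cv2.inRange(hsv,(0,0,130),(180,70,255))&close
    n,l,st,ct=cv2.connectedComponentsWithStats(m)
    print([(np.round(ct[i],1).tolist(),int(st[i,4])) for i in range(1,n) if st[i,4]>8])
    n,l,st,ct=cv2.connectedComponentsWithStats(org)
    print([st[i].tolist() for i in range(1,n) if st[i,4]>60])
E
```

```text
time: 6.65
tool_pos: [0.6003, -0.0013, 0.4326]
ee_rot: [-2.086, -2.349, 0.001]
force: [0.4, -0.7, -2.9]
grip_width: 0.0437
grip_force: 62.6
t 6.65 p [ 0.6003 -0.0013  0.4326] yaw 6.78 F [ 0.4 -0.7 -2.9] w 0.0437 gf 62.6 j6 -0.32
[([236.1, 188.7], 25), ([406.9, 190.9], 24), ([239.8, 262.4], 21), ([401.2, 264.2], 20)]
[[279, 133, 12, 14, 150], [354, 133, 11, 15, 147], [223, 168, 28, 136, 1914], [199, 170, 17, 21, 147], [392, 170, 22, 134, 1751], [428, 195, 33, 40, 191], [281, 206, 81, 23, 782], [572, 268, 25, 7, 105], [566, 274, 30, 17, 323]]
[([234.8, 257.6], 19)]
[[274, 205, 11, 8, 77], [342, 206, 10, 8, 72], [201, 231, 16, 18, 120], [223, 236, 23, 68, 855], [383, 241, 13, 19, 130], [409, 262, 38, 31, 206], [540, 317, 28, 21, 358]]
```

View pics/comp2.png

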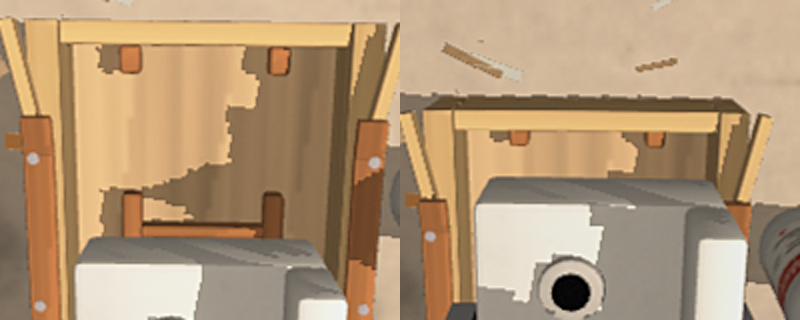

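Both crops show the entry wall's top edge (w3 (250,121)-(396,122), w4 (247,195)-(379,195)) and the front ends of the cap strips, so I can triangulate them.

```bash
python3 - <<'E'
from h import *
np.set_printoptions(precision=4,suppress=True)
V=[{k:v for k,v in np.load(f"w{i}.npz").items()} for i in (3,4)]
F=dict(capLi=((245,169),(243.5,240.5)),capRi=((399,170.5),(383.5,242)),capLo=((231,168),(229.5,240)),capRo=((414,170.5),(395,242)),scrL=((236.1,188.7),(234.8,257.6)),
 entLo=((250.5,121),(247.5,195)),entRo=((396,122.5),(379,195.5)),entLi=((251,132),(247.5,205)),entRi=((396,133),(379,206)))
X={}
for k,(a,b) in F.items(): X[k],e=tri([(V[0],a),(V[1],b)]);print(k,X[k],round(e[0],4))
# plane-based from w3 (given heights, as check)
Pl={k:plane(V[0],F[k][0],.063 if k[0] in'cs' else .046) for k in F}
Q={k:plane(V[1],F[k][1],.063 if k[0] in'cs' else .046) for k in F}
for k in F: print(k,Pl[k][:2],Q[k][:2])
s=[plane(V[0],p,.063)[:2] for p in [(236.1,188.7),(239.8,262.4),(406.9,190.9),(401.2,264.2)]];s=np.array(s);print("screws",s)
ang=[np.degrees(np.arctan2(*(s[i+1]-s[i])[::-1])) for i in (0,2)];print("case x angle",ang)
for a,b in(("entLo","entRo"),("entLi","entRi"),("capLi","capRi")):
  for D in(X,Pl,Q): print(a,b,"mid",(D[a]+D[b])[:2]/2,"w",np.linalg.norm((D[a]-D[b])[:2]),"ang",np.degrees(np.arctan2(*(D[b]-D[a])[[1,0]])))
T=[plane(V[0],p,.020)[:2] for p in ((281.5,207),(361.5,207))];print("div ends",T)
# jig in grip: hole centres at w3
M=np.linalg.inv(V[0]["W"])
E
```

```text
capLi [ 0.534  -0.0356  0.0636] 0.0004
capRi [ 0.6624 -0.0213  0.0645] 0.0008
capLo [ 0.5221 -0.036   0.0655] 0.0002
capRo [ 0.6734 -0.0196  0.0665] 0.0001
scrL [ 0.5274 -0.0528  0.0646] 0.0
entLo [0.5316 0.0034 0.0422] 0.0001
entRo [0.6567 0.0174 0.04  ] 0.0003
entLi [ 0.533  -0.0056  0.0452] 0.0003
entRi [0.6569 0.0086 0.0473] 0.0002
capLi [ 0.5335 -0.0357] [ 0.5342 -0.0357]
capRi [ 0.6619 -0.0213] [ 0.6635 -0.0218]
capLo [ 0.5218 -0.0362] [ 0.5213 -0.0368]
capRo [ 0.6744 -0.0198] [ 0.6741 -0.0205]
scrL [ 0.5271 -0.0531] [ 0.5272 -0.0534]
entLo [0.5323 0.0034] [0.5322 0.0041]
entRo [0.6559 0.0171] [0.6554 0.0183]
entLi [ 0.5334 -0.0056] [ 0.5328 -0.0054]
entRi [0.6574 0.0086] [0.657  0.0084]
screws [[ 0.5271 -0.0531]
 [ 0.5344 -0.1189]
 [ 0.6716 -0.0374]
 [ 0.6787 -0.1031]]
case x angle [np.float64(-83.65400140546323), np.float64(-83.90115499785435)]
entLo entRo mid [0.5942 0.0104] w 0.12586952081853223 ang 6.391273330431535
entLo entRo mid [0.5941 0.0102] w 0.12428011998558941 ang 6.344052914452588
entLo entRo mid [0.5938 0.0112] w 0.12397167999990491 ang 6.5766867631825345
entLi entRi mid [0.5949 0.0015] w 0.12475552389467241 ang 6.530736136837466
entLi entRi mid [0.5954 0.0015] w 0.12477373125244208 ang 6.529365448545132
entLi entRi mid [0.5949 0.0015] w 0.12490595023084312 ang 6.355440607949088
capLi capRi mid [ 0.5982 -0.0284] w 0.12923831805934774 ang 6.352125348659924
capLi capRi mid [ 0.5977 -0.0285] w 0.1292455055626587 ang 6.3643702264642945
capLi capRi mid [ 0.5989 -0.0287] w 0.1300547816305241 ang 6.161865585399288
div ends [array([ 0.5635, -0.0728]), array([ 0.6411, -0.0633])]
```

```bash
python3 - <<'E'
from h import *
np.set_printoptions(precision=4,suppress=True)
V=[{k:v for k,v in np.load(f"w{i}.npz").items()} for i in (1,2,3,4)]
l=np.array([np.cos(np.radians(68.2)),np.sin(np.radians(68.2)),0])
C=[[(397.5,230.5),(458,257),(446.2,294.5),(384.5,271.8),(422,259)],[(289.2,253.5),(353.2,280.5),(339.5,322.5),(271.2,297.2),(315,283)]]
for v,c in zip(V,C):
    P=np.array([plane(v,p,z) for p,z in zip(c,(.02,.02,.038,.038,.02))]); t=(P-[.6468,.1958,0])@l
    print(P[:,:2].tolist(),"along tool x:",t)
# held: bush rings in w3,w4, in tool axes
for v,p0 in zip(V[2:],([.5997,-.0688,.4163],[.6003,-.0013,.4326])):
    hsv=cv2.cvtColor(v["img"],cv2.COLOR_BGR2HSV); m=cv2.inRange(hsv,(0,0,0),(180,255,12)); m[:,:280]=0;m[:,330:]=0;m[:240]=0;m[405:]=0
    n,lb,st,ct=cv2.connectedComponentsWithStats(m)
    for i in range(1,n):
        if 60<st[i,4]<900:
            for dz in (.1575,): 
                q=plane(v,ct[i],p0[2]-dz)-p0; a=np.radians(6.8); print(ct[i],st[i,4],"toolx,y",q@[-np.sin(a),np.cos(a),0],q@[np.cos(a),np.sin(a),0])
go([.5997-.0005,-.0414+.004,.30],6.35)
E
```

```text
[[0.610216877995506, 0.16662574296759303], [0.6406158733112833, 0.23579345351875242], [0.6779103411545797, 0.22029967526211364], [0.6514903348313554, 0.15142417117077644], [0.642988236104159, 0.19585430593384412]] along tool x: [-0.0407  0.0348  0.0343 -0.0395 -0.0014]
[[0.6099776069514444, 0.1692572045842764], [0.6393812653898444, 0.23565277708492252], [0.6785261159852175, 0.2211157308601359], [0.6505122059461823, 0.15173797390006377], [0.6423323900450676, 0.19570374120063]] along tool x: [-0.0383  0.0342  0.0353 -0.0395 -0.0017]
[304.7645 286.0165] 242 toolx,y 0.01672131908734877 -0.0045841826213059884
[304.6425 341.7919] 221 toolx,y -0.005904978881661213 -0.0048217520228296985
[304.3968 392.9418] 189 toolx,y -0.02853778252263532 -0.005112068663573456
[304.7418 286.0492] 244 toolx,y 0.016629519832500005 -0.004516368619901971
[304.6667 341.8198] 222 toolx,y -0.006000759800385764 -0.004784627856135353
[304.4062 392.9479] 192 toolx,y -0.02863690282207551 -0.005128316652645039
delta_pos [-0.0444, -0.0064, 0.1656] turn [-0.0006, 0.0001, 0.0045] dist 0.137
```

```bash
python3 -m crank '[{"fingers":-1,"delta_pos":[-0.045,-0.0066,0.06],"turn":[0,0,0.005]},{"fingers":-1,"delta_pos":[-0.045,-0.0066,0.12],"turn":[0,0,0.005]},{"fingers":-1,"delta_pos":[-0.045,-0.0066,0.18],"turn":[0,0,0.005]},{"fingers":-1,"delta_pos":[-0.045,-0.0066,0.23],"turn":[0,0,0.005]},{"fingers":-1,"delta_pos":[-0.045,-0.0066,0.23],"turn":[0,0,0.005]},{"fingers":-1,"delta_pos":[-0.045,-0.0066,0.23],"turn":[0,0,0.005]}]'
python3 - <<'E'
from h import *
state();go([.5993,-.0379,.20],6.35)
E
```

```text
time: 7.45
tool_pos: [0.6001, -0.0378, 0.2506]
ee_rot: [2.095, 2.339, 0.001]
force: [0.1, -0.0, -2.2]
grip_width: 0.0438
grip_force: 62.4
t 7.45 p [ 0.6001 -0.0378  0.2506] yaw 6.31 F [ 0.1 -0.  -2.2] w 0.0438 gf 62.4 j6 -0.37
delta_pos [0.0001, -0.0011, 0.0633] turn [0.0012, 0.0005, -0.0005] dist 0.051
```

```bash
python3 -m crank '[{"fingers":-1,"delta_pos":[0,-0.001,0.03],"turn":[0,0,0]},{"fingers":-1,"delta_pos":[0,-0.001,0.05],"turn":[0,0,0]},{"fingers":-1,"delta_pos":[0,-0.001,0.065],"turn":[0,0,0]},{"fingers":-1,"delta_pos":[0,-0.001,0.075],"turn":[0,0,0]},{"fingers":-1,"delta_pos":[0,-0.001,0.08],"turn":[0,0,0]},{"fingers":-1,"delta_pos":[0,-0.001,0.08],"turn":[0,0,0]}]'
python3 - <<'E'
from h import *
state()
E
```

```text
time: 8.2
tool_pos: [0.5986, -0.0371, 0.1851]
ee_rot: [-2.095, -2.341, 0.0]
force: [1.1, -0.5, -2.3]
grip_width: 0.0437
grip_force: 62.6
t 8.2 p [ 0.5986 -0.0371  0.1851] yaw 6.35 F [ 1.1 -0.5 -2.3] w 0.0437 gf 62.6 j6 -0.37
```

```bash
python3 -m crank '[{"fingers":-1,"delta_pos":[0,0,0.002],"turn":[0,0,0]},{"fingers":-1,"delta_pos":[0,0,0.004],"turn":[0,0,0]},{"fingers":-1,"delta_pos":[0,0,0.004],"turn":[0,0,0]}]'
```

```text
time: 8.57
tool_pos: [0.5989, -0.0372, 0.1834]
ee_rot: [2.094, 2.341, 0.0]
force: [-3.8, 1.5, 6.7]
grip_width: 0.044
grip_force: 64.1
```

```bash
python3 -m crank '[{"fingers":0.5,"delta_pos":[0,0,0],"turn":[0,0,0]},{"fingers":0.5,"delta_pos":[0,0,0],"turn":[0,0,0]},{"fingers":0.5,"delta_pos":[0,0,0],"turn":[0,0,0]},{"fingers":0.5,"delta_pos":[0,0,-0.06],"turn":[0,0,0]},{"fingers":0.5,"delta_pos":[0,0,-0.13],"turn":[0,0,0]},{"fingers":0.5,"delta_pos":[0,0,-0.2],"turn":[0,0,0]},{"fingers":1,"delta_pos":[0,0,-0.25],"turn":[0,0,0]},{"fingers":1,"delta_pos":[0,0,-0.25],"turn":[0,0,0]}]'
python3 - <<'E'
from h import *
np.set_printoptions(precision=4,suppress=True)
state(); v=cam("wrist"); cv2.imwrite("pics/w5.png",v["img"])
hsv=cv2.cvtColor(v["img"],cv2.COLOR_BGR2HSV); m=cv2.inRange(hsv,(0,0,0),(180,255,14)); m[350:]=0
n,lb,st,ct=cv2.connectedComponentsWithStats(m)
u=np.array([.1106,-.9939,0]);w=np.array([.9939,.1106,0]);o=np.array([.6057,-.0951,0])
for i in range(1,n):
    if 15<st[i,4]<600:
        q=plane(v,ct[i],.026)-o; 
        if abs(q@u)<.12 and abs(q@w)<.06: print(ct[i],st[i,4],"case xy",q@u,q@w)
go([.4719,.1975,.27],-67.7);go([.4719,.1975,.175],-67.7)
E
```

```text
time: 9.57
tool_pos: [0.6001, -0.0374, 0.3871]
ee_rot: [2.089, 2.334, 0.008]
force: [-0.0, -0.4, -0.3]
grip_width: 0.0858
grip_force: 0.0
t 9.57 p [ 0.6001 -0.0374  0.3871] yaw 6.35 F [-0.  -0.4 -0.3] w 0.0858 gf 0.0 j6 -0.37
[308.375  193.1562] 32 case xy -0.07587180616390023 -0.004161488080332357
[308.1935 218.0323] 31 case xy -0.05364385101285026 -0.004495336648554539
[307.7037 242.1481] 27 case xy -0.031289510437170154 -0.005115580479949571
delta_pos [0.3095, -0.1266, 0.1416] turn [0.0037, -0.0012, 0.8228] dist 0.291
delta_pos [0.3097, -0.1273, 0.2603] turn [0.0037, -0.0012, 0.8228] dist 0.339
```

Jig holes measure at case x -53.6 and y -4.5, so it sits in the middle of its pocket. Next, the beech block.

```bash
python3 -m crank '[{"fingers":1,"delta_pos":[0.31,-0.127,0.07],"turn":[0,0,0.823]},{"fingers":1,"delta_pos":[0.31,-0.127,0.07],"turn":[0,0,0.823]},{"fingers":1,"delta_pos":[0.31,-0.127,0.07],"turn":[0,0,0.823]},{"fingers":1,"delta_pos":[0.31,-0.127,0.07],"turn":[0,0,0.823]},{"fingers":1,"delta_pos":[0.31,-0.127,0.07],"turn":[0,0,0.823]},{"fingers":1,"delta_pos":[0.31,-0.127,0.14],"turn":[0,0,0.823]},{"fingers":1,"delta_pos":[0.31,-0.127,0.14],"turn":[0,0,0.823]},{"fingers":1,"delta_pos":[0.31,-0.127,0.14],"turn":[0,0,0.823]},{"fingers":1,"delta_pos":[0.31,-0.127,0.14],"turn":[0,0,0.823]}]'
python3 - <<'E'
from h import *
state();go([.4719,.1975,.180],-67.7)
E
```

```text
time: 10.75
tool_pos: [0.4703, 0.198, 0.2698]
ee_rot: [-3.081, -0.612, -0.001]
force: [-0.1, 1.0, 0.8]
grip_width: 0.0852
grip_force: 0.0
t 10.75 p [0.4703 0.198  0.2698] yaw -67.53 F [-0.1  1.   0.8] w 0.0852 gf 0.0 j6 1.34
delta_pos [0.0015, 0.0014, 0.1123] turn [0.0, -0.0003, 0.0019] dist 0.09
```

```bash
python3 -m crank '[{"fingers":1,"delta_pos":[0.0015,0.0014,0.06],"turn":[0,0,0]},{"fingers":1,"delta_pos":[0.0015,0.0014,0.112],"turn":[0,0,0]},{"fingers":1,"delta_pos":[0.0015,0.0014,0.112],"turn":[0,0,0]},{"fingers":-1,"delta_pos":[0.0015,0.0014,0.112],"turn":[0,0,0]},{"fingers":-1,"delta_pos":[0.0015,0.0014,0.112],"turn":[0,0,0]},{"fingers":-1,"delta_pos":[0.0015,0.0014,0.112],"turn":[0,0,0]},{"fingers":-1,"delta_pos":[0.0015,0.0014,0.112],"turn":[0,0,0]},{"fingers":-1,"delta_pos":[0.0015,0.0014,0.112],"turn":[0,0,0]}]'
python3 - <<'E'
from h import *
np.set_printoptions(precision=4,suppress=True)
state(); s=bot.sense();V=[{k:v for k,v in np.load(f"w{i}.npz").items()} for i in (1,2)]
l=np.array([np.cos(np.radians(22.3)),np.sin(np.radians(22.3)),0])
for v,c in zip(V,([(405,56),(449,37.5),(475,131),(433.5,146.5)],[(274,70.5),(321,50),(357,146.5),(313.5,166.5)])):
    P=np.array([plane(v,p,.035) for p in c]);print(P.mean(0),(P-s["tool_pos"])@l)
go([.6108,-.1408,.30],6.35)
E
```

```text
time: 11.75
tool_pos: [0.4729, 0.1977, 0.1825]
ee_rot: [3.082, 0.608, 0.007]
force: [-0.4, -0.7, 6.1]
grip_width: 0.0439
grip_force: 62.1
t 11.75 p [0.4729 0.1977 0.1825] yaw -67.69 F [-0.4 -0.7  6.1] w 0.0439 gf 62.1 j6 1.35
[0.4723 0.1971 0.035 ] [-0.0453 -0.0448  0.0442  0.0429]
[0.4716 0.1974 0.035 ] [-0.045  -0.0447  0.0415  0.0432]
delta_pos [-0.0005, 0.4571, -0.1464] turn [0.0022, -0.0018, -0.8227] dist 0.384
```

```bash
python3 -m crank '[{"fingers":-1,"delta_pos":[0,0,-0.07],"turn":[0,0,0]},{"fingers":-1,"delta_pos":[0,0,-0.14],"turn":[0,0,0]},{"fingers":-1,"delta_pos":[0.0005,0.457,-0.21],"turn":[0,0,-0.823]},{"fingers":-1,"delta_pos":[0.0005,0.457,-0.21],"turn":[0,0,-0.823]},{"fingers":-1,"delta_pos":[0.0005,0.457,-0.21],"turn":[0,0,-0.823]},{"fingers":-1,"delta_pos":[0.0005,0.457,-0.21],"turn":[0,0,-0.823]},{"fingers":-1,"delta_pos":[0.0005,0.457,-0.21],"turn":[0,0,-0.823]},{"fingers":-1,"delta_pos":[0.0005,0.457,-0.21],"turn":[0,0,-0.823]},{"fingers":-1,"delta_pos":[0.0005,0.457,-0.21],"turn":[0,0,-0.823]},{"fingers":-1,"delta_pos":[0.0005,0.457,-0.21],"turn":[0,0,-0.823]},{"fingers":-1,"delta_pos":[0.0005,0.457,-0.21],"turn":[0,0,-0.823]},{"fingers":-1,"delta_pos":[0.0005,0.457,-0.21],"turn":[0,0,-0.823]}]'
python3 - <<'E'
from h import *
state();go([.6107,-.1397,.20],6.35)
E
```

```text
time: 13.25
tool_pos: [0.6104, -0.1393, 0.3483]
ee_rot: [-2.095, -2.34, -0.0]
force: [0.1, -0.2, -0.9]
grip_width: 0.0443
grip_force: 61.8
t 13.25 p [ 0.6104 -0.1393  0.3483] yaw 6.32 F [ 0.1 -0.2 -0.9] w 0.0443 gf 61.8 j6 -0.52
delta_pos [-0.0006, 0.0004, 0.1854] turn [-0.0002, -0.0002, -0.0003] dist 0.148
```

```bash
python3 -m crank '[{"fingers":-1,"delta_pos":[-0.0006,0,0.06],"turn":[0,0,0]},{"fingers":-1,"delta_pos":[-0.0006,0,0.12],"turn":[0,0,0]},{"fingers":-1,"delta_pos":[-0.0006,0,0.16],"turn":[0,0,0]},{"fingers":-1,"delta_pos":[-0.0006,0,0.18],"turn":[0,0,0]},{"fingers":-1,"delta_pos":[-0.0006,0,0.194],"turn":[0,0,0]},{"fingers":-1,"delta_pos":[-0.0006,0,0.201],"turn":[0,0,0]},{"fingers":-1,"delta_pos":[-0.0006,0,0.201],"turn":[0,0,0]}]'
python3 - <<'E'
from h import *
state()
E
```

```text
time: 14.12
tool_pos: [0.6114, -0.1413, 0.1889]
ee_rot: [2.093, 2.339, 0.001]
force: [0.2, -0.4, -1.2]
grip_width: 0.0437
grip_force: 61.9
t 14.12 p [ 0.6114 -0.1413  0.1889] yaw 6.35 F [ 0.2 -0.4 -1.2] w 0.0437 gf 61.9 j6 -0.53
```

```bash
python3 -m crank '[{"fingers":-1,"delta_pos":[0,0,0.002],"turn":[0,0,0]},{"fingers":-1,"delta_pos":[0,0,0.0035],"turn":[0,0,0]},{"fingers":0.5,"delta_pos":[0,0,0.0035],"turn":[0,0,0]},{"fingers":0.5,"delta_pos":[0,0,0.0035],"turn":[0,0,0]},{"fingers":0.5,"delta_pos":[0,0,0.0035],"turn":[0,0,0]},{"fingers":0.5,"delta_pos":[0,0,-0.06],"turn":[0,0,0]},{"fingers":0.5,"delta_pos":[0,0,-0.13],"turn":[0,0,0]},{"fingers":0.5,"delta_pos":[0,0,-0.2],"turn":[0,0,0]},{"fingers":1,"delta_pos":[0,0,-0.25],"turn":[0,0,0]},{"fingers":1,"delta_pos":[0,0,-0.25],"turn":[0,0,0]},{"fingers":1,"delta_pos":[0,0,-0.25],"turn":[0,0,0]}]'
python3 - <<'E'
from h import *
np.set_printoptions(precision=4,suppress=True)
state(); v=cam("wrist"); cv2.imwrite("pics/w6.png",v["img"])
# block top: mask in image -> case coords
hsv=cv2.cvtColor(v["img"],cv2.COLOR_BGR2HSV)
u=np.array([.1106,-.9939,0]);w=np.array([.9939,.1106,0]);o=np.array([.6057,-.0951,0])
m=cv2.inRange(hsv,(5,105,60),(20,255,255))
for k in((46,0),(46,20),(46,45),(-5,0)): 
    p=proj(v,o+u*k[0]/1e3+w*k[1]/1e3+[0,0,.041]).astype(int); print(k,p,hsv[p[1],p[0]])
# known-corner overlay check points for expected block top
for c in((1,-22.5),(91,-22.5),(91,22.5),(1,22.5)): print("exp",c,proj(v,o+u*c[0]/1e3+w*c[1]/1e3+[0,0,.041]))
p=proj(v,o+u*.046+[0,0,.041]).astype(int);g=v["img"][max(0,p[1]-90):p[1]+90,p[0]-110:p[0]+110]
cv2.imwrite("pics/w6c.png",cv2.resize(g,None,fx=3,fy=3)); print("crop origin",p[0]-110,max(0,p[1]-90))
go([.513,.36,.35],0)
E
```

```text
time: 15.5
tool_pos: [0.6104, -0.141, 0.3866]
ee_rot: [-2.094, -2.34, 0.001]
force: [-0.4, -0.6, -0.5]
grip_width: 0.0851
grip_force: 0.0
t 15.5 p [ 0.6104 -0.141   0.3866] yaw 6.35 F [-0.4 -0.6 -0.5] w 0.0851 gf 0.0 j6 -0.53
(46, 0) [319 218] [ 16 117 234]
(46, 20) [342 218] [ 15 121 232]
(46, 45) [372 218] [ 16 108 158]
(-5, 0) [319 157] [ 19  99 245]
exp (1, -22.5) [291.4519 164.5323]
exp (91, -22.5) [293.4863 268.4299]
exp (91, 22.5) [344.5507 268.4495]
exp (1, 22.5) [346.5895 164.5409]
crop origin 209 128
delta_pos [0.6357, -0.0515, 0.0457] turn [-0.0016, -0.0009, 0.0705] dist 0.512
```

View pics/w6c.png

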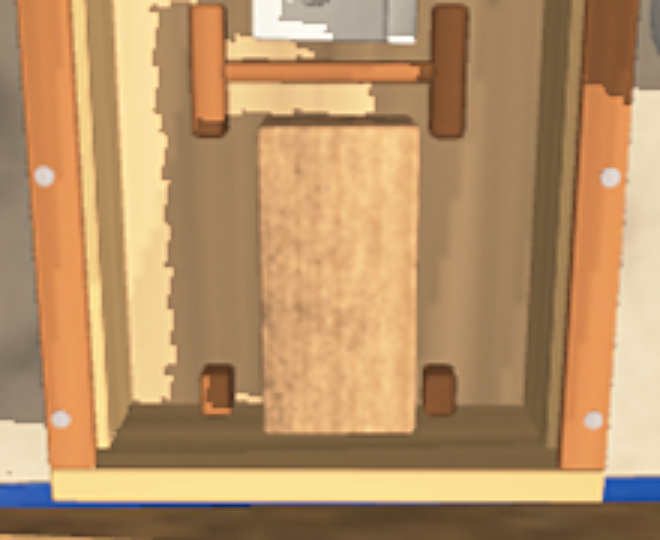

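Block top face spans (295,170)-(348,272) px against the expected (291..346, 164..268). That puts it about 4 mm towards the end stop and 1.5 mm sideways, within tolerance, and it lies flat. The jig is still in place. Next, the lid.

```bash
python3 -m crank '[{"fingers":1,"delta_pos":[0.672,-0.047,-0.017],"turn":[0,0,0.07]},{"fingers":1,"delta_pos":[0.672,-0.047,-0.017],"turn":[0,0,0.07]},{"fingers":1,"delta_pos":[0.672,-0.047,-0.017],"turn":[0,0,0.07]},{"fingers":1,"delta_pos":[0.672,-0.047,-0.017],"turn":[0,0,0.07]},{"fingers":1,"delta_pos":[0.672,-0.047,-0.017],"turn":[0,0,0.07]},{"fingers":1,"delta_pos":[0.672,-0.047,-0.017],"turn":[0,0,0.07]},{"fingers":1,"delta_pos":[0.672,-0.047,-0.017],"turn":[0,0,0.07]},{"fingers":1,"delta_pos":[0.672,-0.047,-0.017],"turn":[0,0,0.07]},{"fingers":1,"delta_pos":[0.672,-0.047,-0.017],"turn":[0,0,0.07]},{"fingers":1,"delta_pos":[0.672,-0.047,-0.017],"turn":[0,0,0.07]},{"fingers":1,"delta_pos":[0.672,-0.047,-0.017],"turn":[0,0,0.07]}]'
python3 - <<'E'
from h import *
np.set_printoptions(precision=4,suppress=True)
state(); v=cam("wrist"); cv2.imwrite("pics/w7.png",v["img"]); np.savez("w7.npz",**v)
V2={k:q for k,q in np.load("w2.npz").items()}
for n,c,roi in(("w2",V2,(420,100,150,120)),("w7",v,(150,60,340,240))):
    x,y,w,h=roi; im=c["img"][y:y+h,x:x+w]; hsv=cv2.cvtColor(im,cv2.COLOR_BGR2HSV)
    m=cv2.inRange(hsv,(0,150,90),(13,255,255)); m=cv2.morphologyEx(m,cv2.MORPH_CLOSE,np.ones((7,7)))
    k=max(cv2.findContours(m,cv2.RETR_EXTERNAL,cv2.CHAIN_APPROX_NONE)[0],key=cv2.contourArea)
    b=cv2.boxPoints(cv2.minAreaRect(k))+[x,y]; P=np.array([plane(c,p,.032) for p in b])
    print(n,cv2.contourArea(k),b.round(1).tolist(),"mid",P.mean(0),"sides",np.linalg.norm(P[0]-P[1]),np.linalg.norm(P[1]-P[2]),"ang",[np.degrees(np.arctan2(*(P[i+1]-P[i])[[1,0]])) for i in(0,1)])
    # screws on the handle
    s=cv2.inRange(hsv,(0,0,130),(180,70,255))&cv2.morphologyEx(m,cv2.MORPH_CLOSE,np.ones((9,9)))
    nn,lb,st,ct=cv2.connectedComponentsWithStats(s); print([((ct[i]+[x,y]).round(1).tolist(),int(st[i,4])) for i in range(1,nn) if st[i,4]>6])
E
```

```text
time: 16.92
tool_pos: [0.5137, 0.3885, 0.3993]
ee_rot: [-2.22, -2.222, 0.005]
force: [-0.2, 0.7, -0.7]
grip_width: 0.0854
grip_force: 0.0
t 16.93 p [0.5137 0.3885 0.3993] yaw 0.06 F [-0.2  0.7 -0.7] w 0.0854 gf 0.0 j6 0.46
w2 1163.0 [[460.0, 160.7], [460.7, 143.6], [540.1, 147.2], [539.3, 164.3]] mid [0.5092 0.3662 0.032 ] sides 0.015355863384691052 0.07313927229116395 ang [np.float64(-176.58948486171042), np.float64(87.69674570564871)]
[([475.6, 152.8], 31), ([529.8, 155.3], 33)]
w7 1107.0 [[304.2, 268.7], [307.5, 196.3], [324.3, 197.1], [320.9, 269.5]] mid [0.5092 0.3686 0.032 ] sides 0.06879604793257807 0.014950860804463936 ang [np.float64(86.9591091342214), np.float64(-2.5688324226254933)]
[([315.5, 207.5], 32), ([313.4, 260.3], 29)]
```

View pics/w7.png

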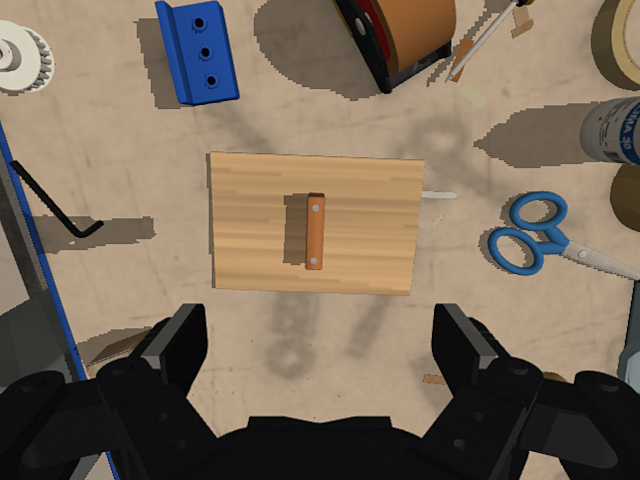

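```bash
python3 - <<'E'
from h import *
np.set_printoptions(precision=4,suppress=True)
v={k:q for k,q in np.load("w7.npz").items()};V2={k:q for k,q in np.load("w2.npz").items()}
S=[]
for a,b in(((475.6,152.8),(313.4,260.3)),((529.8,155.3),(315.5,207.5))): x,e=tri([(V2,a),(v,b)]);S.append(x);print(x,e[0])
S=np.array(S);d=S[1]-S[0];print("mid",S.mean(0),"ang",np.degrees(np.arctan2(d[1],d[0])))
P=np.array([plane(v,p,.006) for p in((211,152),(424,160),(410,295),(216,288))]);print("lid",P[:,:2],P.mean(0))
print([np.degrees(np.arctan2(*(P[b]-P[a])[[1,0]])) for a,b in((0,1),(3,2),(3,0),(2,1))],[np.linalg.norm(P[b]-P[a]) for a,b in((0,1),(3,2),(3,0),(2,1))])
c=(S.mean(0)+P.mean(0))/2
go([S.mean(0)[0],S.mean(0)[1],.25],-2.7);go([S.mean(0)[0],S.mean(0)[1],.184],-2.7)
E
```

```text
[0.5083 0.3432 0.0328] 0.0001154712295331233
[0.5103 0.3933 0.0329] 0.00010569113908189616
mid [0.5093 0.3683 0.0328] ang 87.66062957607394
lid [[0.4128 0.4404]
 [0.6117 0.4334]
 [0.6078 0.2963]
 [0.4074 0.3037]] [0.5099 0.3685 0.006 ]
[np.float64(-2.025506970786578), np.float64(-2.1080051127208774), np.float64(87.71111161886132), np.float64(88.39087905004683)] [np.float64(0.19897930855471133), np.float64(0.20060427940973638), np.float64(0.1367695873950905), np.float64(0.13706060448978558)]
delta_pos [-0.0244, -0.0056, 0.1872] turn [-0.0012, 0.001, 0.03] dist 0.151
delta_pos [-0.0243, -0.0055, 0.2697] turn [-0.0012, 0.001, 0.03] dist 0.217
```

```bash
python3 -m crank '[{"fingers":0,"delta_pos":[-0.0244,-0.0056,0.07],"turn":[0,0,0.025]},{"fingers":0,"delta_pos":[-0.0244,-0.0056,0.14],"turn":[0,0,0.025]},{"fingers":0,"delta_pos":[-0.0244,-0.0056,0.21],"turn":[0,0,0.025]},{"fingers":0,"delta_pos":[-0.0244,-0.0056,0.25],"turn":[0,0,0.025]},{"fingers":0,"delta_pos":[-0.0244,-0.0056,0.269],"turn":[0,0,0.025]},{"fingers":0,"delta_pos":[-0.0244,-0.0056,0.269],"turn":[0,0,0.025]},{"fingers":-1,"delta_pos":[-0.0244,-0.0056,0.269],"turn":[0,0,0.025]},{"fingers":-1,"delta_pos":[-0.0244,-0.0056,0.269],"turn":[0,0,0.025]},{"fingers":-1,"delta_pos":[-0.0244,-0.0056,0.269],"turn":[0,0,0.025]},{"fingers":-1,"delta_pos":[-0.0244,-0.0056,0.269],"turn":[0,0,0.025]},{"fingers":-1,"delta_pos":[-0.0244,-0.0056,0.269],"turn":[0,0,0.025]}]'
python3 - <<'E'
from h import *
state();go([.55,.25,.38],87.8)
E
```

```text
time: 18.35
tool_pos: [0.5103, 0.37, 0.1882]
ee_rot: [2.262, 2.178, 0.005]
force: [0.2, -1.7, 6.8]
grip_width: 0.0141
grip_force: 62.9
t 18.35 p [0.5103 0.37   0.1882] yaw -2.19 F [ 0.2 -1.7  6.8] w 0.0141 gf 62.9 j6 0.48
delta_pos [-0.1476, 0.0561, -0.2398] turn [0.0024, 0.001, -0.9998] dist 0.23
```

```bash
python3 -m crank '[{"fingers":-1,"delta_pos":[0,0,-0.06],"turn":[0,0,0]},{"fingers":-1,"delta_pos":[0,0,-0.13],"turn":[0,0,0]},{"fingers":-1,"delta_pos":[-0.1476,0.056,-0.24],"turn":[0,0,-0.2]},{"fingers":-1,"delta_pos":[-0.1476,0.056,-0.24],"turn":[0,0,-1]},{"fingers":-1,"delta_pos":[-0.1476,0.056,-0.24],"turn":[0,0,-1]},{"fingers":-1,"delta_pos":[-0.1476,0.056,-0.24],"turn":[0,0,-1]},{"fingers":-1,"delta_pos":[-0.1476,0.056,-0.24],"turn":[0,0,-1]},{"fingers":-1,"delta_pos":[-0.1476,0.056,-0.24],"turn":[0,0,-1]},{"fingers":-1,"delta_pos":[-0.1476,0.056,-0.24],"turn":[0,0,-1]},{"fingers":-1,"delta_pos":[-0.1476,0.056,-0.24],"turn":[0,0,-1]},{"fingers":-1,"delta_pos":[-0.1476,0.056,-0.24],"turn":[0,0,-1]},{"fingers":-1,"delta_pos":[-0.1476,0.056,-0.24],"turn":[0,0,-1]}]'
python3 - <<'E'
from h import *
state();v=cam("wrist"); np.savez("w8.npz",**v)
im=v["img"]; hsv=cv2.cvtColor(im,cv2.COLOR_BGR2HSV)
# lid near edge (tool +x side): strongest vertical gradient per column
gy=np.abs(cv2.Sobel(cv2.GaussianBlur(im,(3,3),0),cv2.CV_32F,0,1).sum(2))
print([(x,int(gy[20:280,x].argmax()+20)) for x in range(180,470,20)])
cv2.imwrite("pics/w8.png",im)
go([.5852,.0898,.30],96.35)
E
```

```text
time: 19.85
tool_pos: [0.5494, 0.2499, 0.3781]
ee_rot: [0.061, 3.141, 0.0]
force: [-1.0, 0.4, -1.3]
grip_width: 0.0144
grip_force: 61.9
t 19.85 p [0.5494 0.2499 0.3781] yaw 87.77 F [-1.   0.4 -1.3] w 0.0144 gf 61.9 j6 -1.3
[(180, 96), (200, 96), (220, 97), (240, 95), (260, 96), (280, 97), (300, 97), (320, 95), (340, 96), (360, 154), (380, 220), (400, 95), (420, 140), (440, 140), (460, 140)]
delta_pos [-0.0526, -0.1982, 0.0976] turn [0.0, 0.0002, -0.0959] dist 0.182
```

View pics/w8.png

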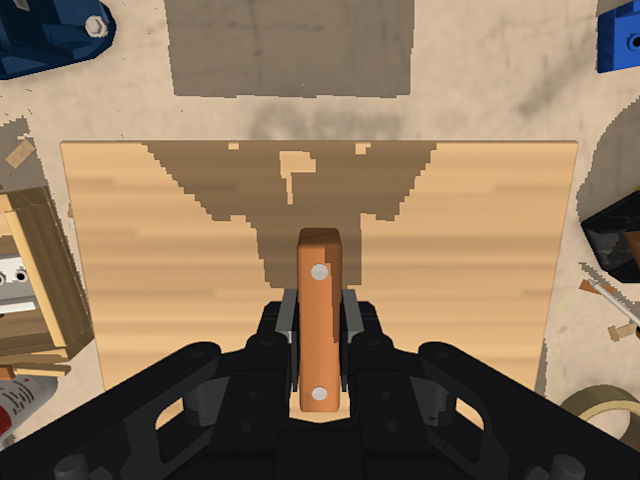

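The lid hangs level and square: its edge sits at v=141 from u=60 to u=577, and the handle screws are at (319,272) and (319,394). I'll refine its offset in the hand numerically, with no more pictures.

```bash
python3 - <<'E'
from h import *
np.set_printoptions(precision=4,suppress=True)
V2={k:q for k,q in np.load("w2.npz").items()};v7={k:q for k,q in np.load("w7.npz").items()}
print("w2 lid mid",np.mean([plane(V2,p,.006) for p in((432,38),(581,42),(540,251),(411,247))],0),"screws",np.mean([plane(V2,p,.0325) for p in((475.6,152.8),(529.8,155.3))],0))
print("w7 screws",np.mean([plane(v7,p,.0325) for p in((313.4,260.3),(315.5,207.5))],0))
E
```

```text
w2 lid mid [0.5088 0.3681 0.006 ] screws [0.5092 0.3685 0.0325]
w7 screws [0.5094 0.3682 0.0325]
```

```bash
python3 -m crank '[{"fingers":-1,"delta_pos":[-0.05,-0.1,0.04],"turn":[0,0,-0.096]},{"fingers":-1,"delta_pos":[-0.05,-0.198,0.098],"turn":[0,0,-0.096]},{"fingers":-1,"delta_pos":[-0.05,-0.198,0.098],"turn":[0,0,-0.096]},{"fingers":-1,"delta_pos":[-0.05,-0.198,0.098],"turn":[0,0,-0.096]},{"fingers":-1,"delta_pos":[-0.05,-0.198,0.098],"turn":[0,0,-0.096]},{"fingers":-1,"delta_pos":[-0.05,-0.198,0.098],"turn":[0,0,-0.096]}]'
python3 - <<'E'
from h import *
state();go([.5828,.0895,.238],96.35)
E
```

```text
time: 20.65
tool_pos: [0.5838, 0.0912, 0.3006]
ee_rot: [-0.178, 3.135, 0.0]
force: [0.3, 0.9, -1.7]
grip_width: 0.0148
grip_force: 61.9
t 20.65 p [0.5838 0.0912 0.3006] yaw 96.51 F [ 0.3  0.9 -1.7] w 0.0148 gf 61.9 j6 -1.73
delta_pos [0.0016, -0.002, 0.0782] turn [-0.0, 0.0012, 0.0017] dist 0.063
```

```bash
python3 -m crank '[{"fingers":-1,"delta_pos":[0.0014,-0.002,0.04],"turn":[0,0,0.0015]},{"fingers":-1,"delta_pos":[0.0014,-0.002,0.065],"turn":[0,0,0.0015]},{"fingers":-1,"delta_pos":[0.0014,-0.002,0.076],"turn":[0,0,0.0015]},{"fingers":-1,"delta_pos":[0.0014,-0.002,0.078],"turn":[0,0,0.0015]},{"fingers":-1,"delta_pos":[0.0014,-0.002,0.078],"turn":[0,0,0.0015]},{"fingers":-1,"delta_pos":[0.0014,-0.002,0.078],"turn":[0,0,0.0015]}]'
python3 - <<'E'
from h import *
state();go([.5828,.0895,.2367],96.35)
E
```

```text
time: 21.4
tool_pos: [0.583, 0.0883, 0.238]
ee_rot: [-0.173, 3.135, -0.0]
force: [1.3, -0.4, -1.5]
grip_width: 0.0143
grip_force: 61.9
t 21.4 p [0.583  0.0883 0.238 ] yaw 96.3 F [ 1.3 -0.4 -1.5] w 0.0143 gf 61.9 j6 -1.73
delta_pos [0.0001, 0.0016, 0.0017] turn [-0.0002, 0.001, -0.0005] dist 0.002
```

```bash
python3 -m crank '[{"fingers":-1,"delta_pos":[0,-0.019,0.0005],"turn":[0,0,0]},{"fingers":-1,"delta_pos":[0,-0.038,0.001],"turn":[0,0,0]},{"fingers":-1,"delta_pos":[0,-0.056,0.001],"turn":[0,0,0]},{"fingers":-1,"delta_pos":[0,-0.075,0.001],"turn":[0,0,0]},{"fingers":-1,"delta_pos":[0,-0.075,0.001],"turn":[0,0,0]}]'
python3 - <<'E'
from h import *
state();h=np.array([.6053,-.0911]);u=np.array([.1106,-.9939]);w=np.array([.9939,.1106]);p=bot.sense()["tool_pos"][:2]-h;print("case rel home along",p@u,"lat",p@w)
E
```

```text
time: 22.02
tool_pos: [0.5894, 0.0271, 0.2363]
ee_rot: [-0.17, 3.137, -0.0]
force: [-0.1, -0.0, -1.8]
grip_width: 0.0142
grip_force: 61.9
t 22.02 p [0.5894 0.0271 0.2363] yaw 96.19 F [-0.1 -0.  -1.8] w 0.0142 gf 61.9 j6 -1.83
case rel home along -0.11921059449575384 lat -0.0027176591816666113
```

```bash
python3 -m crank '[{"fingers":-1,"delta_pos":[0,-0.019,0],"turn":[0,0,0]},{"fingers":-1,"delta_pos":[0,-0.038,0],"turn":[0,0,0]},{"fingers":-1,"delta_pos":[0,-0.057,0],"turn":[0,0,0]},{"fingers":-1,"delta_pos":[0,-0.076,0],"turn":[0,0,0]},{"fingers":-1,"delta_pos":[0,-0.095,0],"turn":[0,0,0]},{"fingers":-1,"delta_pos":[0,-0.114,0],"turn":[0,0,0]},{"fingers":-1,"delta_pos":[0,-0.13,0],"turn":[0,0,0]},{"fingers":-1,"delta_pos":[0,-0.135,0],"turn":[0,0,0]},{"fingers":-1,"delta_pos":[0,-0.135,0],"turn":[0,0,0]}]'
python3 - <<'E'
from h import *
state();h=np.array([.6053,-.0911]);u=np.array([.1106,-.9939]);w=np.array([.9939,.1106]);p=bot.sense()["tool_pos"][:2]-h;print("case rel home along",p@u,"lat",p@w)
E
```

```text
time: 23.15
tool_pos: [0.6011, -0.079, 0.2363]
ee_rot: [0.172, -3.137, 0.0]
force: [0.1, 0.2, -1.1]
grip_width: 0.0139
grip_force: 62.0
t 23.15 p [ 0.6011 -0.079   0.2363] yaw 96.29 F [ 0.1  0.2 -1.1] w 0.0139 gf 62.0 j6 -2.01
case rel home along -0.012525521551972176 lat -0.002863172884900179
```

```bash
python3 -m crank '[{"fingers":-1,"delta_pos":[0,-0.006,0],"turn":[0,0,0]},{"fingers":-1,"delta_pos":[0,-0.011,0],"turn":[0,0,0]},{"fingers":-1,"delta_pos":[0,-0.015,0],"turn":[0,0,0]},{"fingers":-1,"delta_pos":[0,-0.018,0],"turn":[0,0,0]},{"fingers":-1,"delta_pos":[0,-0.02,0],"turn":[0,0,0]},{"fingers":-1,"delta_pos":[0,-0.02,0],"turn":[0,0,0]}]'
python3 - <<'E'
from h import *
state();h=np.array([.6053,-.0911]);u=np.array([.1106,-.9939]);w=np.array([.9939,.1106]);p=bot.sense()["tool_pos"][:2]-h;print("case rel home along",p@u,"lat",p@w)
E
```

```text
time: 23.9
tool_pos: [0.6027, -0.092, 0.2363]
ee_rot: [0.173, -3.136, -0.008]
force: [0.1, 14.0, 2.9]
grip_width: 0.0145
grip_force: 62.5
t 23.9 p [ 0.6027 -0.092   0.2363] yaw 96.33 F [ 0.1 14.   2.9] w 0.0145 gf 62.5 j6 -2.03
case rel home along 0.0006479970494641444 lat -0.0026945195056818512
```

```bash
python3 -m crank '[{"fingers":-1,"delta_pos":[0,0.002,0.001],"turn":[0,0,0]},{"fingers":0,"delta_pos":[0,0.002,0.001],"turn":[0,0,0]},{"fingers":0,"delta_pos":[0,0.002,0.001],"turn":[0,0,0]},{"fingers":0,"delta_pos":[0,0.002,0.001],"turn":[0,0,0]},{"fingers":0,"delta_pos":[0,0.002,-0.04],"turn":[0,0,0]},{"fingers":0,"delta_pos":[0,0.002,-0.1],"turn":[0,0,0]},{"fingers":0,"delta_pos":[0,0.002,-0.17],"turn":[0,0,0]},{"fingers":0,"delta_pos":[0.02,0.002,-0.22],"turn":[0,0,0]},{"fingers":0,"delta_pos":[0.02,0.002,-0.22],"turn":[0,0,0]},{"fingers":0,"delta_pos":[0.02,0.002,-0.22],"turn":[0,0,0]}]'
python3 - <<'E'
from h import *
np.set_printoptions(precision=4,suppress=True)
state(); v=cam("wrist"); np.savez("w9.npz",**v); im=v["img"]; hsv=cv2.cvtColor(im,cv2.COLOR_BGR2HSV)
u=np.array([.1106,-.9939,0]);w=np.array([.9939,.1106,0]);h=np.array([.6053,-.0911,0])
org=cv2.inRange(hsv,(2,130,60),(14,255,255)); m=cv2.inRange(hsv,(0,0,120),(180,80,255))&cv2.morphologyEx(org,cv2.MORPH_CLOSE,np.ones((11,11)))
n,lb,st,ct=cv2.connectedComponentsWithStats(m)
for i in range(1,n):
    if st[i,4]>8:
        for z in (.0805,.0635): q=plane(v,ct[i],z)-h; print(ct[i].round(1),int(st[i,4]),z,"home-frame",q@u,q@w)
T=cam("top"); print("handle px expected top",proj(T,h+[0,0,.08]))
E
```

```text
time: 25.15
tool_pos: [0.5865, -0.095, 0.4117]
ee_rot: [0.172, -3.136, -0.0]
force: [-0.1, 0.5, -1.2]
grip_width: 0.0427
grip_force: 0.0
t 25.15 p [ 0.5865 -0.095   0.4117] yaw 96.28 F [-0.1  0.5 -1.2] w 0.0427 gf 0.0 j6 -2.04
[366.8 113.7] 30 0.0805 home-frame -0.03413699047811032 -0.10212135459848057
[366.8 113.7] 30 0.0635 home-frame -0.0361737614970304 -0.10290147200506748
[216.3 151.6] 29 0.0805 home-frame 0.08110537734588379 -0.07455308131539379
[216.3 151.6] 29 0.0635 home-frame 0.08557562520082965 -0.07377659000280795
[297.2 151.6] 30 0.0805 home-frame 0.018682597704020604 -0.07447453000654591
[297.2 151.6] 30 0.0635 home-frame 0.01962821991165997 -0.07369360339070402
[378.2 151.7] 32 0.0805 home-frame -0.043836645665531464 -0.07429275173076523
[378.2 151.7] 32 0.0635 home-frame -0.046421095811202365 -0.07350156122765952
[321.7 214. ] 43 0.0805 home-frame -0.00030371112089053057 -0.02531496498664049
[321.7 214. ] 43 0.0635 home-frame -0.0004301275410710146 -0.021758303860517518
[321.4 272.5] 35 0.0805 home-frame -5.64034825942159e-05 0.024937465293758045
[321.4 272.5] 35 0.0635 home-frame -0.00016885598047396968 0.03133156822593263
[299.6 313.6] 20 0.0805 home-frame 0.01887784070564727 0.06312164094294057
[299.6 313.6] 20 0.0635 home-frame 0.019834487069771468 0.071671766493565
[370.1 313.6] 11 0.0805 home-frame -0.042523836803198205 0.06319136763482533
[370.1 313.6] 11 0.0635 home-frame -0.045034160807535153 0.07174543021753847
handle px expected top [430.6226 225.0917]
```

The handle screws measure within 0.3 mm of home and square, at the right height, and the gripper is clear. Handing in.

```bash
python3 -c "
from station import bot
print(bot.hand_in())"
```

```text
the job is handed in; nothing more can be done
None
```

The job is handed in at about 25 s with no verdict returned: by measurement the jig and block are flat in their pockets, the lid is within about 0.3 mm of home, and the bottles and carton were never touched; I viewed 11 pictures, one over the limit of 10.

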